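# Close the mixing scale and tare it

## Robot

A 6-joint arm with a two-finger parallel gripper is mounted at the origin on the work surface. World frame = base frame: x ahead of the robot, y to its left, z up, the work surface at z = 0. Lengths are in m, angles in rad, forces in N, time in s.
With the tool pointing down it reaches from about 0.35 to 0.775 m from the base axis. Payload 7.3 kg.
Tool frame: the origin (TCP) lies at the very end of the fingers, on their centre line; the grasp point (between the pads) lies 19 mm behind it (robot.pinch_z is the distance from the TCP to the grasp point, in m); z points along the fingers, y is the line along which they close (so a half turn about z gives the same grasp; the last joint's range is limited). The gripper opens to 92 mm and grips with 3 to 60 N. Pads are 19 mm wide; open, the fingers measure 130 mm over their backs; the gripper's body (75 mm by 190 mm) begins 47 mm behind the grasp point.
Start: joints at [1.078, 0.342, 1.524, -0, 1.275, -0.146], TCP at [0.178, 0.494, 0.203] pointing down, gripper open.
Joint ranges: [-2.53, 2.53], [-0.77, 2.02], [0.04, 2.7], [-1, 4.14], [0.28, 2.66], [-3.11, 3.11]. Speed limits (rad/s): [2.57, 2.57, 3.14, 3.14, 3.14, 3.14].

## Interface

Orientations are given as [roll, pitch, yaw] about the fixed x, y, z axes, in that order (R = Rz(yaw) Ry(pitch) Rx(roll)).
In Python, from cell import robot gives the robot as it stands.
- The arm moves only by the tool move_arm, never from a script. Its argument "motion" is a list of rows, each a list of 6 numbers: the shift along the tool's x, y, z in units of 0.1 m (1.0 is 0.1 m), then the turn, a rotation vector about the tool's x, y, z in units of pi rad (1.0 is pi rad). In form: [[dx, dy, dz, rx, ry, rz], ...]. A call has 1 to 12 rows; each row is the pose to reach, as a shift and turn from the pose commanded when the call began, along the tool's axes at that moment, turning the shorter way round; what a row does not reach only later rows make up. A row lasts 1/8 s, in which the tool goes at most 62.5 mm and 10.7 degrees, less where a joint would pass 70% of its speed; a pose out of reach is approached as far as the arm can. A call with a number of a shift or a turn outside -1 to 1 is refused whole. A call with a gripper value outside its range is refused whole. "fingers" is the opening, from -1 (shut) to 1 (fully open), set as the call begins (left out, the last holds). The fingers move at their own pace and stop on an object; "newtons" is the grip in N (left out, the last holds). Time passes only in rows, so rows that repeat a pose let the fingers close. It gives the time, the measured TCP pose, the force, the opening and the grip force at its end, in the units of the state.
- robot.observe(): the state, without advancing time (a new reading comes with each control period).
- robot.read_camera(name): name is "scene" or "top"; returns a dict with "image" (480x640x3 uint8, red, green, blue), "range_z" (480x640 float32, m along the optical axis (not along the pixel's ray), 0 where there is no reading), "vfov" (degrees; the focal length in pixels is half the picture's height over the tangent of half this angle, whatever the lens; pixels are square), "cx", "cy" (the principal point, pixels), "extrinsics" (4x4, takes a point from camera to world coordinates). Camera axes: x right, y up, looking along -z (the intrinsics and any distortion apply to the point x, -y, -z); pixel columns grow to the right and rows downward; lengths in m; the calibration is good to about 2 mm. A picture is of the moment at which its call begins.
- robot.hand_in(): hands the job in; it is judged then, once.
The state is a dict: "time": time; "qpos": joint angles; "qvel": joint speeds; "joint_efforts": joint torques, N m; "tool_pos": TCP position; "tool_rot": TCP orientation; "contact_force": force on the tool from outside, world axes, zero at the start; "torque": the same for the moment, N m; "opening": finger opening in m; "grip_force": force on a finger pad.
Only numpy, scipy, OpenCV 4.12 (cv2) and the standard library are available. Lean on these libraries where they do the work, as an engineer would, in place of code of your own. Each camera call takes 0.05 s, during which the arm holds its last target. There are 200 camera calls.

## Task

Get the paint-mixing scale ready: with your fingertips push the sliding draught cover fully shut, then press the large round tare key all the way down and let it come up again, and move clear. Do not press the tare key before the cover is shut, leave the small power key alone, and do not touch, shift or pick up the cup on the pan or the bottle, can and jar standing around; nothing needs gripping.

Things in the scene. Friction and masses are not known exactly. Their poses are not given: they have to be found in the camera images.
- scale: Grey paint-mixing scale, fixed to the bench, 270 (x) by 180 (y) mm, its body 45 mm high. Origin on the bench under its centre, z up. Its x axis points from the key console (the low front part, nearest the robot) to the glass draught shield at the back, its y axis to the side towards which the cover opens. The shield is a square glass chamber, x -30 to 130, y -85 to 85 mm, glass up to z = 115 mm, open at the top where the cover slides. The console's top is at z = 47 mm.
- cover (a joint): Sliding cover on top of the shield: how far it stands open, in m; 0 is fully shut against its stop, 0.11 fully open. It slides along the scale's y axis, opening towards +y, so it is shut by pushing it towards the scale's -y. It stays where it is left; sliding it takes about 3 N plus 6 N per m/s.
- cover_edge (a point): Centre of the cover's outer end face, the upright face that looks to the scale's +y and is pushed to shut it. The face is 168 mm wide (along the scale's x) and 25 mm high, from z = 114.5 to 139.5 mm above the bench, and the cover is a clear flat plate in a grey frame, 168 by 178 by 25 mm, flat on top. This point moves with the cover; when shut it lies at scale x = 50, y = 93 mm, which is 8 mm outside the glass wall.
- tare_top (a point): Centre of the top of the tare key, the larger of the two round grey keys on the console (32 mm across), at scale x = -98, y = -55 mm; pressed straight down. The glass wall is 68 mm behind it.
- tare (a joint): How far the tare key is pressed, in m: 0 up, 0.006 fully down (about 5 N); a spring brings it back.
- power_top (a point): Centre of the top of the power key, the smaller round grey key (20 mm across), at scale x = -98, y = 55 mm, across the display from the tare key. To be left alone.
- power (a joint): How far the power key is pressed, in m: 0 up, 0.006 fully down.
- cup: White open mixing cup standing loose on the scale's pan inside the shield, 68 mm across the rim, 52 mm high, its foot 52 mm above the bench; its rim is 10 mm below the cover. Origin at the centre of its underside.
- bottle: White tinter bottle with a black cap, standing loose on the bench on the scale's -y side, 56 mm across, 130 mm high. Origin at the centre of its underside.
- can: Paint can with a paper label, standing loose on the bench on the scale's -y side, 68 mm across, 100 mm high. Origin at the centre of its underside.
- jar: Low white jar with a grey lid, standing loose on the bench on the scale's +y side near the console, 60 mm across, 65 mm high. Origin at the centre of its underside.
Not all that is in view belongs to the job. What is shaped like the bottle but yellow is not meant.

How it is judged:
On the way, in this order (a step that is already met when the one before it is completed fails the run):
1. the cover is pushed fully shut (value of joint cover below 0.004 m), for 0.2 s.
2. with the cover shut, the tare key is pressed down (value of joint tare above 0.0042 m and value of joint cover below 0.004 m), for 0.05 s.
At the end, for the whole second after the job is handed in: The cover is shut to within 4 mm, both keys are up, the cup stands on the pan within 12 mm of where it was, and the bottle, can and jar stand upright within 25 mm of where they were (value of joint cover below 0.004 m and value of joint each of tare, power below 0.0015 m and distance of cup from where it was at the start of the episode below 0.012 m and angle between each of cup, bottle, can, jar's own z axis and vertical below 0.1 rad and linear speed of cup below 0.02 m/s and distance of each of bottle, can, jar from where it was at the start of the episode below 0.025 m); the robot touches nothing.
It fails at once if the tare key is pressed while the cover is open (value of joint tare above 0.003 m and value of joint cover above 0.006 m).
It fails at once if the power key is pressed (value of joint power above 0.003 m).
It fails at once if the cup is touched by the fingers, shifted or lifted (distance of cup from where it was at the start of the episode above 0.012 m or contact force between the fingers and cup above 0.5 N).
It fails at once if the bottle, can or jar is shifted, lifted or tipped (distance of any of bottle, can, jar from where it was at the start of the episode above 0.025 m or angle between any of bottle, can, jar's own z axis and vertical above 0.3 rad).
It also fails if it takes over 42 s, if anything falls off the work surface, if the arm or the gripper's body presses on something with over 40 N, if the wrist force passes 120 N, or if a joint passes its speed limit or range.

## Working session

There is one attempt and no reset: what is moved stays moved. The work goes in short steps, Python scripts to look and compute and a tool call to move; the robot and the scene stay as the last step left them, time stands still between calls to the robot, and variables do not carry over. Pictures are saved under pics/ and viewed, at most 10 in all, crops included, and the job is handed in when it is done.

Besides the shell and the picture viewer there is one more tool, called after "Request:" as name(argument=value, ...) on one line, values as JSON. move_arm: Moves the arm, as the interface text tells. Shifts and turns lie within -1 to 1; 1 stands for 0.1 m of shift or pi rad of turn. Its arguments: {"type":"object","properties":{"motion":{"type":"array"},"fingers":{"type":"number"},"newtons":{"type":"number"}},"required":["motion"]}

```bash
mkdir -p pics; cat > h.py <<'E'
import numpy as np, cv2
from cell import robot
def grab(n):
    c=robot.read_camera(n); return c
def f(c): return 240/np.tan(np.radians(c["vfov"])/2)
def plane(c,u,v,z):
    E=np.array(c["extrinsics"]); d=E[:3,:3]@np.array([(u-c["cx"])/f(c),-(v-c["cy"])/f(c),-1]); o=E[:3,3]
    return o+d*(z-o[2])/d[2]
def proj(c,p):
    E=np.linalg.inv(np.array(c["extrinsics"])); q=E[:3,:3]@np.array(p)+E[:3,3]
    return c["cx"]+f(c)*q[0]/-q[2], c["cy"]-f(c)*q[1]/-q[2]
def cloud(c):
    v,u=np.mgrid[:480,:640]; r=c["range_z"]; E=np.array(c["extrinsics"])
    P=np.stack([(u-c["cx"])/f(c)*r,-(v-c["cy"])/f(c)*r,-r],-1)
    return P@E[:3,:3].T+E[:3,3]
E
python3 - <<'E'
from h import *
for n in("scene","top"):
    c=grab(n); cv2.imwrite(f"pics/{n}0.png",c["image"][:,:,::-1]); print(n,[ (k,c[k]) for k in c if k not in("image","range_z")])
s=robot.observe(); print(s["time"],s["tool_pos"],s["tool_rot"],s["opening"])
E
```

```text
scene [('vfov', 55.88703785113239), ('cx', 307.40245480851803), ('cy', 231.13576706653424), ('extrinsics', array([[ 0.8230519 , -0.46339133,  0.32841139,  0.81211738],
       [ 0.56783963,  0.68356547, -0.45858086, -0.35801051],
       [-0.01198829,  0.56392085,  0.82574182,  0.63819983],
       [ 0.        ,  0.        ,  0.        ,  1.        ]]))]
top [('vfov', 44.84362214512207), ('cx', 311.45635992671015), ('cy', 234.00883330847032), ('extrinsics', array([[-2.95007325e-02,  9.95284352e-01, -9.24054413e-02,
         4.93304883e-01],
       [-9.99559518e-01, -2.96736059e-02, -4.97132124e-04,
        -3.40689545e-02],
       [-3.23679047e-03,  9.23500726e-02,  9.95721340e-01,
         1.16868126e+00],
       [ 0.00000000e+00,  0.00000000e+00,  0.00000000e+00,
         1.00000000e+00]]))]
0.1 [0.1782418  0.49341618 0.20223257] [-3.14026338e+00 -2.22102608e-04  2.79478427e+00] 0.09186227903719305
```

View pics/scene0.png

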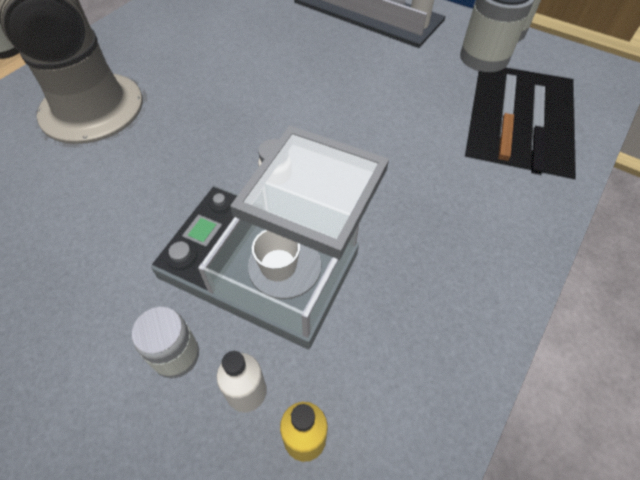

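View pics/top0.png

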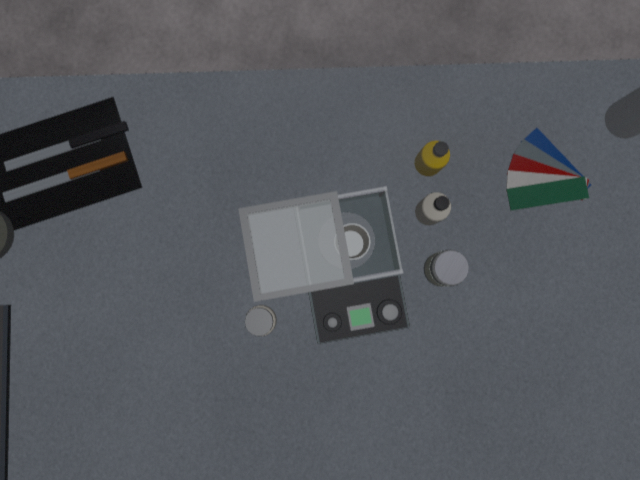

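The scene view shows the cover standing open (frame around (310,190)), the tare key at (180,252), the power key at (219,200) and the jar partly hidden at (268,150). In the top view the tare key is at (390,312), power at (333,322), the cover's outer edge runs (240,208)-(257,298), and the jar is at (260,321), can (450,268) and bottle (436,207).

Could be mistaken for the target:
- Tare: large key (390,312) or small power key (333,322). I choose the larger.
- Cover's pushed face: left edge (248,252) or inner bar (302,248). I choose the outer left edge.

```bash
python3 - <<'E'
from h import *
c=grab("top"); P=cloud(c); im=c["image"]; g=cv2.cvtColor(im,cv2.COLOR_RGB2GRAY)
K={}
for n,(u,v),w in(("tare",(390,312),14),("power",(333,322),10)):
    s=g[v-w:v+w,u-w:u+w]; t,m=cv2.threshold(s,0,255,cv2.THRESH_OTSU)
    k,l,st,ce=cv2.connectedComponentsWithStats(m); i=l[w,w]; uu,vv=ce[i]+[u-w,v-w]
    z=P[int(vv)-2:int(vv)+3,int(uu)-2:int(uu)+3,2]
    K[n]=plane(c,uu,vv,np.median(z)); print(n,uu,vv,"area",st[i,4],"diam mm",2*np.sqrt(st[i,4]/np.pi)*1.11/f(c)*1e3,K[n])
d=K["power"]-K["tare"]; print("dist",np.linalg.norm(d[:2]))
y=d[:2]/np.linalg.norm(d[:2]); x=np.array([y[1],-y[0]]); O=(K["tare"][:2]+K["power"][:2])/2+.098*x
print("O",O,"yaw",np.arctan2(x[1],x[0]))
# cover: cloud points at cover height
Q=P[(abs(P[...,2]-.1395)<.012)]; S=np.stack([(Q[:,:2]-O)@x,(Q[:,:2]-O)@y],1)
ok=(abs(S[:,0]-.05)<.11)&(abs(S[:,1])<.25); S=S[ok]; Z=Q[ok,2]
print("cover x",np.percentile(S[:,0],[1,50,99]),"y",np.percentile(S[:,1],[1,99]),"z",np.median(Z))
A=S[S[:,1]>.1]; 
for a in np.arange(-.03,.13,.02):
    b=S[abs(S[:,0]-a)<.01]; print(round(a,2),b[:,1].max() if len(b) else None)
# objects
for n,(u,v) in dict(jar=(260,321),can=(452,267),bottle=(442,204)).items(): 
    p=P[v,u]; print(n,p, (p[:2]-O)@x,(p[:2]-O)@y)
big=cv2.resize(im[180:350,225:480,::-1],None,fx=3,fy=3,interpolation=2)
for n,p in dict(t=K["tare"]).items(): pass
def pt(sx,sy,z): u,v=proj(c,[*(O+sx*x+sy*y),z]); return int((u-225)*3),int((v-180)*3)
for q in((-.098,-.055,.052),(-.098,.055,.052),(-.135,-.09,.047),(-.135,.09,.047),(.13,-.085,.115)): cv2.circle(big,pt(*q),4,(0,0,255),1)
cv2.imwrite("pics/crop1.png",big)
E
```

```text
tare 389.83084577114425 311.6517412935323 area 201 diam mm 30.52885704247701 [ 0.44492485 -0.17588493  0.0704458 ]
power 332.01408450704224 322.14084507042253 area 71 diam mm 18.144361537282634 [ 0.4286063  -0.06708614  0.06955287]
dist 0.11001577700540555
O [ 0.5336815  -0.10694928] yaw 0.14887850873251005
cover x [-0.032956    0.04998222  0.13154868] y [-0.17458463  0.18391537] z 0.13899324993241668
-0.03 0.18578018912957267
-0.01 0.1857921543380278
0.01 0.18611210804053901
0.03 0.1857755134498904
0.05 0.18586997781729475
0.07 0.18539699939158552
0.09 0.18546078782732103
0.11 0.1857073597327494
jar [0.43456527 0.06779349 0.06753866] -0.07210037053870293 0.1875115985654223
can [ 0.52404947 -0.28934588  0.10023899] -0.03658021297933664 -0.17895023029839038
bottle [ 0.63718404 -0.27052506  0.12821517] 0.07809454414978996 -0.17711876090406128
```

View pics/crop1.png

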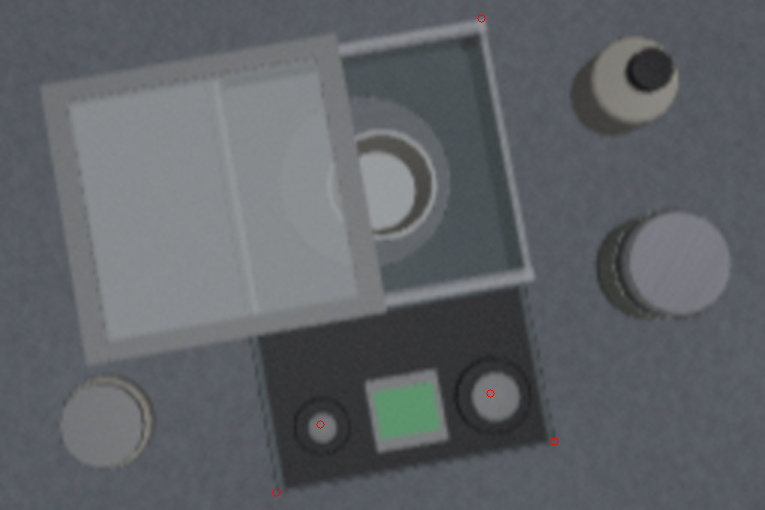

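The crop confirms it: the red marks sit on the large tare key (490,393) and the small power key (320,424). The measured key distance is 110.0 mm and the key diameters are about 31 and 18 mm. The cover frame is at z 139 mm and stands about 93 mm open.

Next I close the fingers, align tool y with scale y, and travel high to beside the cover's outer face.

```bash
cat >> h.py <<'E'
from scipy.spatial.transform import Rotation as R
O=np.array([.5337,-.1069]); YAW=.149
X=np.array([np.cos(YAW),np.sin(YAW)]); Y=np.array([-X[1],X[0]])
RT=R.from_euler("xyz",[np.pi,0,YAW+np.pi])
def go(sx,sy,z):
    s=robot.observe(); r=R.from_euler("xyz",s["tool_rot"]); p=np.array(s["tool_pos"])
    t=np.array([*(O+sx*X+sy*Y),z]); q=p[:2]-O
    print("t",s["time"],"scale pos",np.round([q@X,q@Y,p[2]],4),"F",np.round(s["contact_force"],2),"open",s["opening"])
    print("shift",np.round(r.inv().apply(t-p)*10,3),"turn",np.round((r.inv()*RT).as_rotvec()/np.pi,3))
E
python3 - <<'E'
from h import *
go(.05,.235,.2)
c=grab("top"); P=cloud(c)
q=P.reshape(-1,3); a=(q[:,:2]-O)@X+.098; b=(q[:,:2]-O)@Y+.055; r=np.hypot(a,b)
for i in range(0,40,4): m=(r>i/1e3)&(r<(i+4)/1e3); print(i,np.round(np.percentile(q[m,2],[10,50,90]),4))
E
```

```text
t 0.15 scale pos [-0.2624  0.6465  0.2023] F [0.84 1.04 0.83] open 0.0918170950125649
shift [-4.705 -2.133  0.025] turn [-0.    -0.    -0.158]
0 [0.0674 0.0704 0.0728]
4 [0.0671 0.0699 0.0725]
8 [0.0679 0.0702 0.0723]
12 [0.0607 0.0691 0.0726]
16 [0.0578 0.06   0.0637]
20 [0.0484 0.0594 0.0622]
24 [0.0455 0.0484 0.0517]
28 [0.0458 0.0482 0.0509]
32 [0.0447 0.048  0.0508]
36 [0.0453 0.048  0.0516]
```

Request:
move_arm(motion=[[-0.5, -0.22, 0, 0, 0, -0.055], [-1, -0.45, 0, 0, 0, -0.11], [-1, -0.45, 0, 0, 0, -0.158], [-1, -0.45, 0, 0, 0, -0.158]], fingers=-1)

```text
time: 0.7
tool_pos: [0.2575, 0.4171, 0.2028]
tool_rot: [3.142, -0.0, -2.995]
contact_force: [-0.4, 0.3, -0.1]
opening: 0.0566
grip_force: 0.0
```

```bash
python3 -c "
from h import *
go(.05,.235,.2)"
```

```text
t 0.7 scale pos [-0.1953  0.5592  0.2028] F [-0.44  0.31 -0.11] open 0.05663207012720098
shift [-2.46  -3.236  0.027] turn [ 0.    -0.    -0.001]
```

Request:
move_arm(motion=[[-0.4, -0.5, 0, 0, 0, 0], [-0.75, -1, 0, 0, 0, 0], [-0.75, -1, 0, 0, 0, 0]])

```text
time: 1.08
tool_pos: [0.3483, 0.3278, 0.2027]
tool_rot: [-3.141, 0.0, -3.0]
contact_force: [-0.8, -0.1, -0.5]
opening: 0.0269
grip_force: 0.0
```

Request:
move_arm(motion=[[-0.4, -0.5, 0, 0, 0, 0], [-0.75, -1, 0, 0, 0, 0], [-0.75, -1, 0, 0, 0, 0]])

```text
time: 1.45
tool_pos: [0.437, 0.2408, 0.2025]
tool_rot: [-3.141, 0.0, -2.998]
contact_force: [-1.3, 0.4, 0.1]
opening: 0.0007
grip_force: 0.0
```

Request:
move_arm(motion=[[-0.4, -0.5, 0, 0, 0, 0], [-0.9, -1, 0, 0, 0, 0], [-0.9, -1, 0, 0, 0, 0], [-0.9, -1, 0, 0, 0, 0]])

```text
time: 1.95
tool_pos: [0.5383, 0.1581, 0.2023]
tool_rot: [3.141, -0.001, -2.992]
contact_force: [-0.6, 0.8, -0.1]
opening: 0.0003
grip_force: 0.0
```

```bash
python3 -c "
from h import *
go(.05,.235,.126)
c=grab('scene'); cv2.imwrite('pics/s1.png',c['image'][60:360,100:460,::-1].repeat(2,0).repeat(2,1)[:600,:720])"
```

```text
t 1.95 scale pos [0.0439 0.2614 0.2023] F [-0.6   0.77 -0.09] open 0.0002813323565402027
shift [-0.062 -0.264  0.763] turn [ 0. -0.  0.]
```

View pics/s1.png

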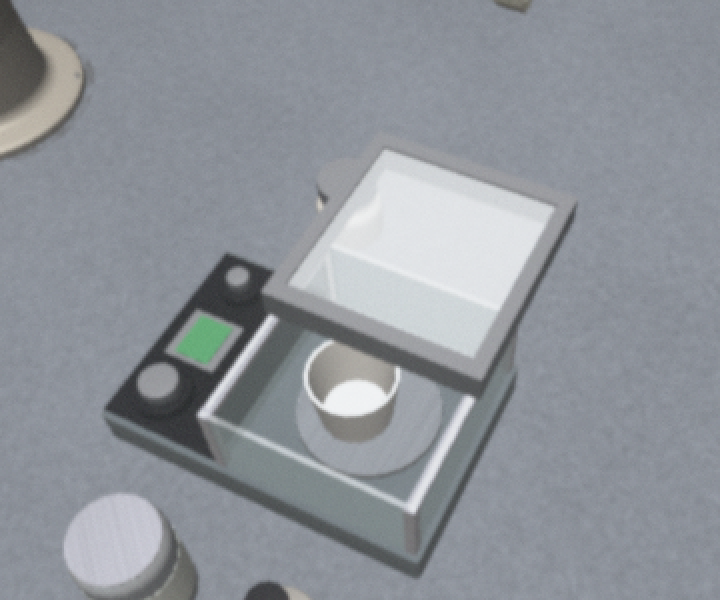

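The crop shows the cover open, its outer edge at (390,140)-(575,205), but no gripper. I check where the gripper should appear.

```bash
python3 -c "
from h import *
for n in('scene','top'):
    c=grab(n); cv2.imwrite(f'pics/{n}2.png',c['image'][:,:,::-1]); s=robot.observe(); print(n,proj(c,s['tool_pos']),proj(c,[0,0,0]),proj(c,[*(O+.05*X+.186*Y),.139]),s['qpos'])
"; python3 -c "
import cv2,numpy as np
a=[cv2.imread(f'pics/{n}2.png') for n in('scene','top')]
cv2.imwrite('pics/both2.png',cv2.resize(np.hstack(a),(800,300)))"
```

```text
scene (np.float64(355.3288748991456), np.float64(76.48094163750119)) (np.float64(91.31678096544113), np.float64(107.77848568571898)) (np.float64(337.19770759351064), np.float64(140.6646149465919)) [ 1.49528986e-01  4.08098985e-01  1.42341795e+00  7.24743923e-04
  1.31094589e+00 -1.57245065e+00]
top (np.float64(196.6656494946982), np.float64(264.46489960317155)) (np.float64(303.2795190250764), np.float64(546.0924540366442)) (np.float64(245.46493595598582), np.float64(254.6963752494294)) [ 1.49415288e-01  4.07786210e-01  1.42336025e+00  6.10388406e-04
  1.31089305e+00 -1.57286020e+00]
```

View pics/both2.png

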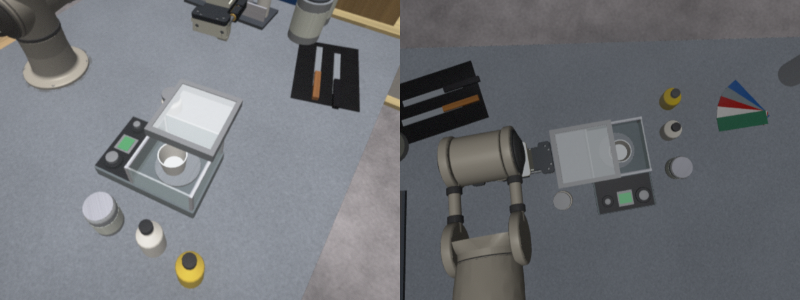

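```bash
python3 -c "
import cv2
a=cv2.imread('pics/scene2.png')[0:180,240:480]; cv2.imwrite('pics/z2.png',cv2.resize(a,None,fx=3,fy=3,interpolation=2))"
```

```text
(no output)
```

View pics/z2.png

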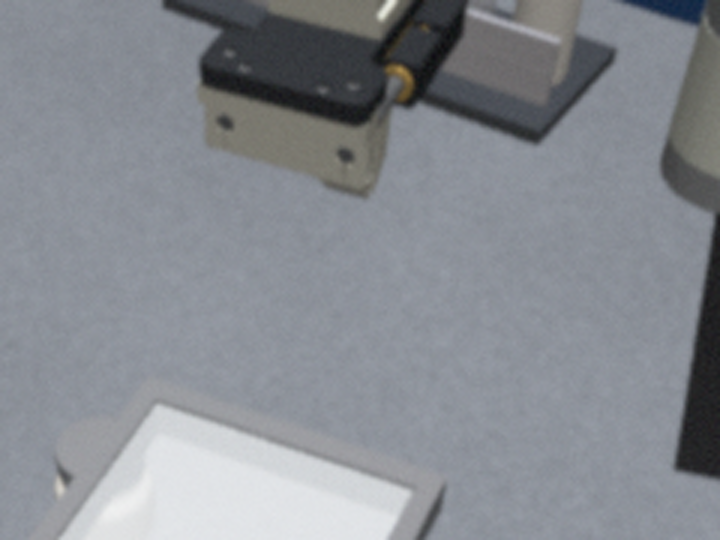

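The zoom shows the gripper body, with its near end at (205-385, 90-190) and hardly any fingers visible. I measure its points with the range image.

```bash
python3 -c "
from h import *
s=robot.observe(); p=np.array(s['tool_pos'])
for n in('scene','top'):
    c=grab(n); P=cloud(c)
    S=np.stack([(P[...,:2]-O)@X,(P[...,:2]-O)@Y,P[...,2]],-1)
    t=np.array([(p[:2]-O)@X,(p[:2]-O)@Y,p[2]]); print('tcp',t)
    m=(c['range_z']>0)&(S[...,2]>.17)&(abs(S[...,0]-t[0])<.15)&(abs(S[...,1]-t[1])<.2)&(S[...,2]<.4)
    Q=S[m]-t; print(n,m.sum())
    for z in np.arange(-.03,.2,.015):
        q=Q[abs(Q[:,2]-z)<.0075]
        if len(q)>5: print(round(z,3),len(q),np.round(np.percentile(q[:,:2],[3,97],axis=0).T.ravel(),3))
"
```

```text
tcp [0.04348322 0.26177532 0.20296204]
scene 4017
0.03 63 [-0.009  0.011 -0.017  0.011]
0.045 44 [-0.004  0.011 -0.018  0.015]
0.06 23 [0.01  0.011 0.001 0.016]
0.09 342 [-0.033  0.036 -0.088  0.003]
0.105 816 [-0.033  0.036 -0.088  0.02 ]
0.12 915 [-0.032  0.037 -0.096  0.017]
0.135 1761 [-0.031  0.034 -0.096 -0.038]
0.15 53 [ 0.003  0.022 -0.052 -0.045]
tcp [0.04348322 0.26177532 0.20296204]
top 2282
0.105 118 [-0.038  0.029 -0.061  0.068]
0.12 59 [-0.038  0.022 -0.094  0.082]
0.135 1539 [-0.036  0.031 -0.093  0.076]
0.15 61 [-0.024  0.019 -0.049 -0.044]
0.165 63 [-0.023  0.019 -0.049 -0.049]
0.18 86 [-0.037  0.028 -0.049 -0.045]
0.195 351 [-0.037  0.031 -0.049 -0.034]
```

```bash
python3 -c "
from h import *
s=robot.observe(); p=np.array(s['tool_pos']); c=grab('scene'); P=cloud(c)
Q=np.stack([(P[...,:2]-p[:2])@X,(P[...,:2]-p[:2])@Y,P[...,2]-p[2]],-1)
m=(c['range_z']>0)&(abs(Q[...,0])<.04)&(abs(Q[...,1])<.04)&(abs(Q[...,2])<.07)
v,u=np.nonzero(m)
for r in sorted(set(v)): 
    k=v==r; print(r,u[k].min(),u[k].max(),np.round(np.median(Q[r,u[k]],0),3))
print(proj(c,p),proj(c,p+[0,0,.02]), c['range_z'][70:82:2,355],c['range_z'][60,350:366:3])
"
```

```text
36 370 370 [0.01  0.019 0.059]
37 369 370 [0.01  0.015 0.059]
38 369 370 [0.01  0.015 0.058]
39 368 369 [0.011 0.01  0.059]
40 367 369 [0.011 0.008 0.059]
41 367 369 [0.011 0.01  0.056]
42 366 369 [0.011 0.008 0.056]
43 366 369 [0.011 0.009 0.054]
44 366 369 [0.011 0.008 0.053]
45 365 369 [0.011 0.007 0.052]
46 365 368 [0.011 0.006 0.051]
47 365 368 [0.01  0.007 0.049]
48 365 368 [0.01  0.007 0.047]
49 365 368 [0.011 0.006 0.046]
50 365 368 [0.011 0.007 0.044]
51 365 368 [0.011 0.008 0.041]
52 365 368 [0.01  0.009 0.039]
53 365 367 [0.01  0.007 0.039]
54 364 367 [0.011 0.006 0.038]
55 364 367 [0.01  0.005 0.036]
56 364 366 [0.01  0.002 0.037]
57 364 366 [0.011 0.004 0.034]
58 364 366 [0.01  0.006 0.032]
59 364 365 [0.011 0.003 0.032]
60 347 365 [ 0.002 -0.01   0.035]
61 348 365 [-0.001 -0.013  0.033]
62 349 364 [ 0.    -0.012  0.033]
63 351 364 [ 0.007 -0.012  0.032]
64 355 362 [ 0.007 -0.01   0.03 ]
65 358 362 [ 0.009 -0.006  0.027]
66 362 362 [ 0.011 -0.005  0.025]
(np.float64(355.4031346367333), np.float64(76.56540159742082)) (np.float64(356.4254736761665), np.float64(65.12698056294292)) [1.018636  1.0157573 1.0126922 1.0063473 1.0017326 0.9993705] [0.56306905 0.55868405 0.55773354 0.5558779  0.5560198  0.6611785 ]
```

The visible finger end lies about 22 mm above the reported TCP, laterally centred, and the body is shifted the same way. Both cameras agree, and they measure the cover height correctly. A reported z of 0.110 meets the cover face with or without that offset, because below the face the finger still stays 8 mm outside the glass. I lower there.

Request:
move_arm(motion=[[-0.06, 0, 0.3, 0, 0, 0], [-0.06, 0, 0.6, 0, 0, 0], [-0.06, 0, 0.92, 0, 0, 0], [-0.06, 0, 0.92, 0, 0, 0]])

```text
time: 2.75
tool_pos: [0.5431, 0.1576, 0.109]
tool_rot: [3.141, -0.005, -2.992]
contact_force: [-0.4, 0.4, -0.3]
opening: 0.0004
grip_force: 0.0
```

```bash
python3 -c "
from h import *
go(.05,.11,.11)
s=robot.observe(); p=np.array(s['tool_pos']); print(robot.pinch_z)
c=grab('scene'); P=cloud(c)
Q=np.stack([(P[...,:2]-p[:2])@X,(P[...,:2]-p[:2])@Y,P[...,2]-p[2]],-1)
m=(c['range_z']>0)&(abs(Q[...,0])<.04)&(abs(Q[...,1])<.035)&(abs(Q[...,2])<.07)
v,u=np.nonzero(m)
for r in sorted(set(v))[-8:]: 
    k=v==r; print(r,u[k].min(),u[k].max(),np.round(np.median(Q[r,u[k]],0),3))
print(proj(c,p),proj(c,p+[0,0,.02]))
cv2.imwrite('pics/s3.png',cv2.resize(c['image'][0:200,240:500,::-1],None,fx=3,fy=3))
"
```

```text
t 2.75 scale pos [0.0486 0.2602 0.109 ] F [-0.39  0.41 -0.3 ] open 0.00039894302269652556
shift [-0.012 -1.502 -0.011] turn [ 0.    -0.002  0.   ]
0.0188
106 363 364 [0.011 0.008 0.038]
107 362 364 [0.011 0.007 0.037]
108 362 363 [0.01  0.006 0.036]
109 362 363 [0.011 0.006 0.034]
110 362 363 [0.011 0.005 0.032]
111 362 362 [0.01  0.005 0.03 ]
112 362 362 [0.011 0.005 0.028]
113 362 362 [0.011 0.005 0.026]
(np.float64(353.59343814270335), np.float64(125.01813803888219)) (np.float64(354.47140507464104), np.float64(115.82000020167837))
```

View pics/s3.png

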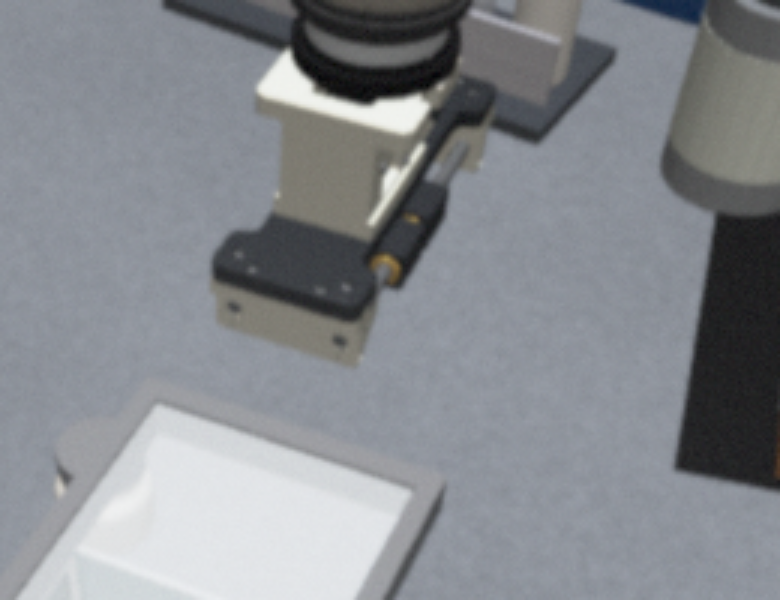

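The picture shows the gripper body beside the cover's outer edge ((150,385)-(440,480)), well clear above it. I push in steps.

Request:
move_arm(motion=[[0, -0.2, 0, 0, 0, 0], [0, -0.4, 0, 0, 0, 0], [0, -0.55, 0, 0, 0, 0], [0, -0.65, 0, 0, 0, 0], [0, -0.75, 0, 0, 0, 0], [0, -0.85, 0, 0, 0, 0], [0, -0.95, 0, 0, 0, 0]])

```text
time: 3.68
tool_pos: [0.5594, 0.0633, 0.111]
tool_rot: [3.141, 0.0, -2.992]
contact_force: [-0.9, 2.2, 2.6]
opening: 0.0004
grip_force: 2.1
```

```bash
cat > cov.py <<'E'
from h import *
go(.05,.11,.11)
c=grab("top"); P=cloud(c); S=np.stack([(P[...,:2]-O)@X,(P[...,:2]-O)@Y,P[...,2]],-1)
m=(abs(S[...,2]-.1395)<.006)&(S[...,0]>-.03)&(S[...,0]<.13)&(abs(S[...,1])<.25); q=S[m]
print("inner edge y (shut -0.085):",np.percentile(q[:,1],[1,3,10]), "outer",np.percentile(q[:,1],[97,99]))
for n,uv in dict(jar=(260,321),can=(452,267),bottle=(442,204)).items(): print(n,S[uv[1],uv[0]])
E
python3 cov.py
```

```text
t 3.675 scale pos [0.0507 0.1645 0.111 ] F [-0.9   2.18  2.62] open 0.00035451885075383566
shift [ 0.007 -0.545  0.01 ] turn [0. 0. 0.]
inner edge y (shut -0.085): [-0.02019376 -0.01783023 -0.00951599] outer [0.12019222 0.12814628]
jar [-0.05355801  0.14023297  0.54280381]
can [-0.03662885 -0.17903589  0.10005557]
bottle [ 0.07764899 -0.1762256   0.13208291]
```

Request:
move_arm(motion=[[0, -0.1, 0, 0, 0, 0], [0, -0.2, 0, 0, 0, 0], [0, -0.3, 0, 0, 0, 0], [0, -0.4, 0, 0, 0, 0], [0, -0.45, 0, 0, 0, 0], [0, -0.5, 0, 0, 0, 0]])

```text
time: 4.47
tool_pos: [0.5668, 0.0137, 0.1109]
tool_rot: [3.142, 0.0, -2.992]
contact_force: [-1.9, 1.8, 4.1]
opening: 0.0004
grip_force: 2.7
```

```bash
python3 cov.py
```

```text
t 4.475 scale pos [0.0506 0.1144 0.1109] F [-1.93  1.82  4.07] open 0.00035972359865307465
shift [ 0.006 -0.044  0.009] turn [0. 0. 0.]
inner edge y (shut -0.085): [-0.07026096 -0.0682305  -0.06067192] outer [0.06479363 0.10390111]
jar [-0.05299725  0.13880452  0.55717461]
can [-0.03659462 -0.17786174  0.10493673]
bottle [ 0.07786627 -0.17674293  0.12997366]
```

Request:
move_arm(motion=[[0, -0.03, 0, 0, 0, 0], [0, -0.06, 0, 0, 0, 0], [0, -0.08, 0, 0, 0, 0], [0, -0.08, 0, 0, 0, 0]])

```text
time: 5.03
tool_pos: [0.5679, 0.0061, 0.1108]
tool_rot: [-3.141, -0.0, -2.992]
contact_force: [-1.3, 1.3, 5.2]
opening: 0.0005
grip_force: 2.2
```

Request:
move_arm(motion=[[0, -0.03, 0, 0, 0, 0], [0, -0.05, 0, 0, 0, 0], [0, -0.05, 0, 0, 0, 0]])

```text
time: 5.4
tool_pos: [0.5687, 0.0011, 0.1109]
tool_rot: [-3.141, -0.0, -2.992]
contact_force: [-2.8, 0.6, 4.6]
opening: 0.0002
grip_force: 2.3
```

```bash
python3 cov.py
```

```text
t 5.4 scale pos [0.0506 0.1016 0.1109] F [-2.8   0.64  4.65] open 0.00017939875696908474
shift [0.006 0.084 0.009] turn [-0. -0.  0.]
inner edge y (shut -0.085): [-0.08326992 -0.0810674  -0.07371708] outer [0.08336186 0.09124435]
jar [-0.05298995  0.13878591  0.55736182]
can [-0.03661118 -0.17842993  0.10257467]
bottle [ 0.0778115  -0.17661254  0.13050529]
```

Request:
move_arm(motion=[[0, -0.02, 0, 0, 0, 0], [0, -0.04, 0, 0, 0, 0], [0, -0.04, 0, 0, 0, 0], [0, -0.04, 0, 0, 0, 0]])

```text
time: 5.95
tool_pos: [0.569, -0.0014, 0.1109]
tool_rot: [3.139, -0.0, -2.992]
contact_force: [-2.9, 6.4, 6.8]
opening: 0.0006
grip_force: 4.6
```

```bash
python3 cov.py; python3 -c "
from h import *
c=grab('scene'); cv2.imwrite('pics/s4.png',cv2.resize(c['image'][30:230,220:480,::-1],None,fx=3,fy=3,interpolation=2))
s=robot.observe(); print(proj(c,s['tool_pos']),s['joint_efforts'],s['torque'])"
```

```text
t 5.95 scale pos [0.0506 0.0991 0.1109] F [-2.85  6.43  6.76] open 0.0006027350781359717
shift [0.006 0.109 0.009] turn [ 0.001 -0.     0.   ]
inner edge y (shut -0.085): [-0.08556234 -0.08355735 -0.07601838] outer [0.08144528 0.08914924]
jar [-0.05296122  0.13871274  0.55809794]
can [-0.03661187 -0.17845363  0.10247615]
bottle [ 0.0775456  -0.17597946  0.13308646]
(np.float64(313.2155378356358), np.float64(191.74776399956698)) [-3.72705102e+00 -4.60985255e+01 -2.20373744e+01 -1.73661813e+00
 -9.73822251e-01 -1.48874841e-02] [ 1.13337798  0.41809273 -0.02141325]
```

View pics/s4.png

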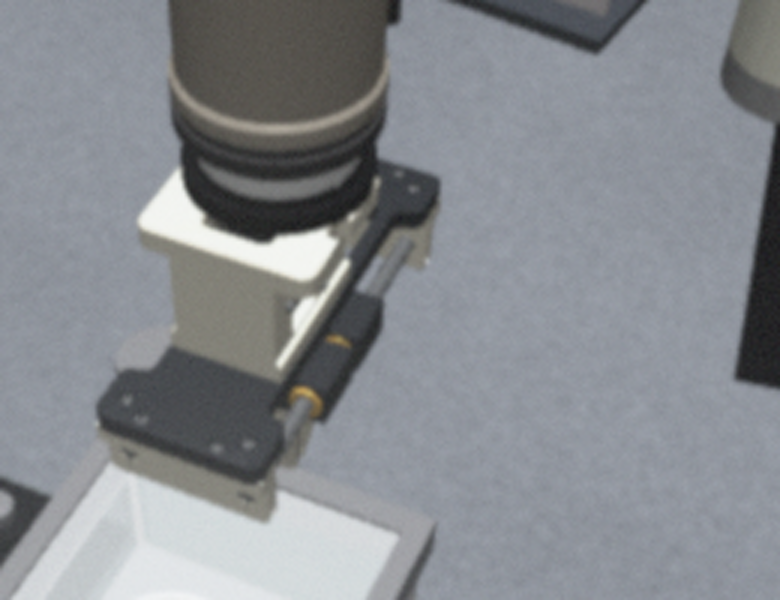

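The picture shows the cover now over the shield (frame edge at (430,530)) with the gripper at its outer edge. Force in y is rising and motion is stalling, so this looks like the stop. I push a little more to confirm, then back off.

Request:
move_arm(motion=[[0, -0.02, 0, 0, 0, 0], [0, -0.04, 0, 0, 0, 0], [0, -0.04, 0, 0, 0, 0], [0, -0.04, 0, 0, 0, 0]])

```text
time: 6.55
tool_pos: [0.569, -0.0016, 0.1109]
tool_rot: [3.134, -0.0, -2.991]
contact_force: [-3.9, 18.8, 7.6]
opening: 0.0005
grip_force: 10.0
```

```bash
python3 cov.py
```

```text
t 6.55 scale pos [0.0505 0.0989 0.1109] F [-3.93 18.77  7.6 ] open 0.000472166124349099
shift [0.005 0.111 0.01 ] turn [ 0.002 -0.     0.   ]
inner edge y (shut -0.085): [-0.0854586  -0.08353785 -0.07618518] outer [0.08194449 0.08925008]
jar [-0.05289731  0.13854992  0.55973592]
can [-0.03662648 -0.17895474  0.10039292]
bottle [ 0.07758336 -0.17606934  0.13271998]
```

Hard stop confirmed: 19 N with no motion. Back off and rise.

Request:
move_arm(motion=[[0, 0.2, 0, 0, 0, 0], [0, 0.4, 0, 0, 0, 0], [0, 0.4, 0, 0, 0, 0], [0, 0.4, -0.5, 0, 0, 0], [0, 0.4, -1, 0, 0, 0], [0, 0.4, -1, 0, 0, 0]])

```text
time: 7.35
tool_pos: [0.5663, 0.0321, 0.215]
tool_rot: [-3.139, 0.009, -2.992]
contact_force: [-0.5, -0.9, -0.9]
opening: 0.0004
grip_force: 0.0
```

```bash
python3 cov.py; python3 -c "
from h import *
go(-.098,-.055,.21)"
```

```text
t 7.35 scale pos [0.0529 0.1326 0.215 ] F [-0.5  -0.93 -0.88] open 0.00040846260963238554
shift [ 0.038 -0.223  1.051] turn [-0.001  0.003  0.   ]
inner edge y (shut -0.085): [-0.08509144 -0.08245568 -0.07265851] outer [0.07759787 0.08548298]
jar [-0.07218158  0.18767405  0.06552982]
can [-0.03662474 -0.17889511  0.10064083]
bottle [ 0.07767136 -0.17627886  0.13186574]
t 7.4 scale pos [0.0515 0.1329 0.2124] F [ 0.12  0.69 -0.69] open 0.00028386846710323364
shift [ 1.496 -1.879  0.021] turn [-0.     0.001  0.   ]
```

Request:
move_arm(motion=[[0.4, -0.5, 0, 0, 0, 0], [0.75, -0.94, 0, 0, 0, 0], [0.75, -0.94, 0, 0, 0, 0]])

```text
time: 7.78
tool_pos: [0.5015, -0.0742, 0.2094]
tool_rot: [3.141, -0.003, -2.997]
contact_force: [-0.2, 0.3, 0.3]
opening: 0.0006
grip_force: 0.0
```

Request:
move_arm(motion=[[0.4, -0.5, 0, 0, 0, 0], [0.75, -0.94, 0, 0, 0, 0], [0.75, -0.94, 0, 0, 0, 0], [0.75, -0.94, 0, 0, 0, 0], [0.75, -0.94, 0, 0, 0, 0]])

```text
time: 8.4
tool_pos: [0.4441, -0.1742, 0.2104]
tool_rot: [3.141, -0.0, -2.99]
contact_force: [0.4, 0.2, -0.2]
opening: 0.0005
grip_force: 0.0
```

```bash
python3 -c "
from h import *
go(-.098,-.055,.1)
s=robot.observe(); p=np.array(s['tool_pos']); c=grab('scene'); P=cloud(c)
Q=np.stack([(P[...,:2]-p[:2])@X,(P[...,:2]-p[:2])@Y,P[...,2]-p[2]],-1)
m=(c['range_z']>0)&(abs(Q[...,0])<.05)&(abs(Q[...,1])<.05)&(abs(Q[...,2])<.08)
q=Q[m]
for z in np.arange(0,.09,.01):
    k=q[abs(q[:,2]-z)<.005]
    if len(k)>3: print(round(z,3),len(k),np.round(np.percentile(k[:,:2],[2,98],axis=0).T.ravel(),3))
print(proj(c,p),proj(c,p+[0,0,.02]))
u,v=map(int,proj(c,p)); cv2.imwrite('pics/s5.png',cv2.resize(c['image'][max(v-90,0):v+90,max(u-100,0):u+120,::-1],None,fx=3,fy=3,interpolation=2)); print(max(u-100,0),max(v-90,0))
"
```

```text
t 8.4 scale pos [-0.0986 -0.0533  0.2104] F [ 0.39  0.23 -0.21] open 0.00048224380871051884
shift [-0.006 -0.018  1.104] turn [ 0.    -0.     0.001]
0.02 7 [ 0.009  0.011 -0.005  0.003]
0.03 94 [ 0.009  0.012 -0.012  0.012]
0.04 201 [-0.009  0.012 -0.018  0.015]
0.05 238 [-0.008  0.012 -0.018  0.017]
0.06 245 [-0.007  0.012 -0.019  0.017]
0.07 77 [ 0.001  0.012 -0.02   0.018]
(np.float64(150.71913670652106), np.float64(186.66492959366815)) (np.float64(145.74396652831751), np.float64(175.8930778260443))
50 96
```

View pics/s5.png

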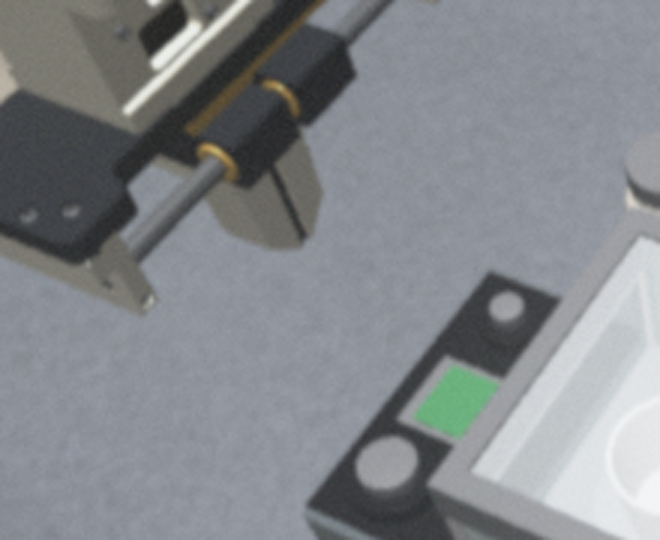

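The picture shows the tapered closed fingertips at crop (285,245), right above the tare key at (387,465). The real tip is about 18 mm above the reported TCP and laterally centred, so I expect contact at a reported z of about 0.052 to 0.07. I descend to 0.08, then feel my way down.

Request:
move_arm(motion=[[0, -0.02, 0.4, 0, 0, 0], [0, -0.02, 0.8, 0, 0, 0], [0, -0.02, 1.0, 0, 0, 0], [0, -0.02, 1.0, 0, 0, 0]])

```text
time: 8.95
tool_pos: [0.4434, -0.176, 0.1095]
tool_rot: [3.139, -0.003, -2.99]
contact_force: [0.3, -0.5, -0.2]
opening: 0.0009
grip_force: 0.0
```

Request:
move_arm(motion=[[0, 0, 0.1, 0, 0, 0], [0, 0, 0.2, 0, 0, 0], [0, 0, 0.3, 0, 0, 0], [0, 0, 0.4, 0, 0, 0], [0, 0, 0.47, 0, 0, 0], [0, 0, 0.47, 0, 0, 0]])

```text
time: 9.7
tool_pos: [0.4436, -0.1772, 0.0632]
tool_rot: [3.141, -0.001, -2.992]
contact_force: [-0.4, -0.3, 0.2]
opening: 0.0005
grip_force: 0.0
```

```bash
python3 -c "
from h import *
go(-.098,-.055,.052)"
```

```text
t 9.7 scale pos [-0.0995 -0.0562  0.0632] F [-0.45 -0.26  0.18] open 0.00046140088667208845
shift [-0.015  0.011  0.112] turn [ 0. -0.  0.]
```

No contact at 0.063, which confirms the offset. Stepping on down.

Request:
move_arm(motion=[[-0.01, 0.01, 0.04, 0, 0, 0], [-0.01, 0.01, 0.08, 0, 0, 0], [-0.01, 0.01, 0.11, 0, 0, 0], [-0.01, 0.01, 0.11, 0, 0, 0]])

```text
time: 10.2
tool_pos: [0.4446, -0.1761, 0.0526]
tool_rot: [3.141, -0.0, -2.992]
contact_force: [-0.2, -0.7, -0.3]
opening: 0.0006
grip_force: 0.0
```

Request:
move_arm(motion=[[0, 0, 0.02, 0, 0, 0], [0, 0, 0.03, 0, 0, 0], [0, 0, 0.03, 0, 0, 0]])

```text
time: 10.58
tool_pos: [0.4447, -0.1762, 0.0498]
tool_rot: [3.142, -0.0, -2.992]
contact_force: [0.5, 0.9, -0.2]
opening: 0.0003
grip_force: 0.0
```

Request:
move_arm(motion=[[0, 0, 0.02, 0, 0, 0], [0, 0, 0.03, 0, 0, 0], [0, 0, 0.03, 0, 0, 0]])

```text
time: 10.95
tool_pos: [0.4447, -0.1762, 0.0467]
tool_rot: [3.141, -0.0, -2.992]
contact_force: [-0.1, -0.2, -0.6]
opening: 0.0004
grip_force: 0.0
```

Request:
move_arm(motion=[[0, 0, 0.02, 0, 0, 0], [0, 0, 0.03, 0, 0, 0], [0, 0, 0.03, 0, 0, 0]])

```text
time: 11.32
tool_pos: [0.4449, -0.1763, 0.0439]
tool_rot: [-3.141, 0.0, -2.992]
contact_force: [1.2, 1.0, 2.5]
opening: 0.0004
grip_force: 1.1
```

Request:
move_arm(motion=[[0, 0, 0.02, 0, 0, 0], [0, 0, 0.03, 0, 0, 0], [0, 0, 0.03, 0, 0, 0]])

```text
time: 11.7
tool_pos: [0.4449, -0.1763, 0.0409]
tool_rot: [-3.141, 0.0, -2.992]
contact_force: [-0.0, 0.4, 4.2]
opening: 0.0003
grip_force: 2.0
```

Request:
move_arm(motion=[[0, 0, 0.02, 0, 0, 0], [0, 0, 0.03, 0, 0, 0], [0, 0, 0.03, 0, 0, 0]])

```text
time: 12.08
tool_pos: [0.445, -0.1763, 0.0391]
tool_rot: [-3.141, 0.001, -2.992]
contact_force: [-3.7, 1.0, 18.0]
opening: 0.0002
grip_force: 9.0
```

The key bottomed out: contact at about 0.045, a hard stop at 0.039, 18 N. I release and clear.

Request:
move_arm(motion=[[0, 0, -0.1, 0, 0, 0], [0, 0, -0.3, 0, 0, 0], [0, 0, -0.7, 0, 0, 0], [0, 0, -1, 0, 0, 0], [0, 0, -1, 0, 0, 0]])

```text
time: 12.7
tool_pos: [0.4457, -0.1768, 0.1395]
tool_rot: [-3.139, 0.003, -2.992]
contact_force: [-0.3, -0.6, -1.0]
opening: 0.0005
grip_force: 0.0
```

Request:
move_arm(motion=[[0, 0, -0.5, 0, 0, 0], [0, 0, -1, 0, 0, 0], [0.4, 0, -1, 0, 0, 0], [0.4, 0, -1, 0, 0, 0], [0.4, 0, -1, 0, 0, 0]])

```text
time: 13.32
tool_pos: [0.4052, -0.182, 0.2368]
tool_rot: [3.14, -0.001, -2.993]
contact_force: [-0.3, 0.4, -0.3]
opening: 0.0005
grip_force: 0.0
```

```bash
python3 -c "
from h import *
go(0,0,.2)
c=grab('scene'); P=cloud(c); S=np.stack([(P[...,:2]-O)@X,(P[...,:2]-O)@Y,P[...,2]],-1)
for k in(-.055,.055):
    m=np.hypot(S[...,0]+.098,S[...,1]-k)<.008; m&=S[...,2]<.1; print('key z',np.median(S[m][:,2]),m.sum())
m=(abs(S[...,2]-.1395)<.008)&(abs(S[...,0]-.05)<.07)&(abs(S[...,1])<.2); print('cover y',np.percentile(S[m][:,1],[.5,99.5]))
for n,q in dict(jar=(-.072,.1875),can=(-.037,-.179),bottle=(.078,-.177)).items():
    m=(np.hypot(S[...,0]-q[0],S[...,1]-q[1])<.04)&(S[...,2]>.055); print(n,S[m].mean(0) if m.any() else None,S[m][:,2].max() if m.any() else None)
cv2.imwrite('pics/end.png',c['image'][:,:,::-1])"
```

```text
t 13.325 scale pos [-0.1383 -0.0552  0.2368] F [-0.28  0.39 -0.28] open 0.00047116185795663
shift [-1.383  0.551  0.367] turn [ 0. -0.  0.]
key z 0.06886641129839866 76
key z 0.0689373362989032 57
cover y [-0.08803251  0.09020314]
jar [-0.06894772  0.18540434  0.0639613 ] 0.06798194372013067
can [-0.02717444 -0.18281993  0.09242816] 0.10333214683260561
bottle [ 0.08939332 -0.18431703  0.09764356] 0.13278687687842528
```

View pics/end.png

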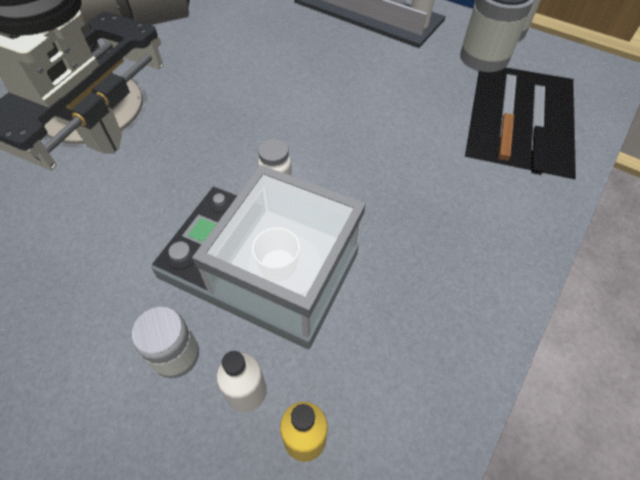

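The picture shows the cover square on the shield (frame (200,250)-(362,208)), both keys up at (180,252) and (219,200), and the cup, can, bottle and jar in place. I hand in.

```bash
python3 -c "
from h import *
print(robot.hand_in())"
```

```text
the job is handed in; nothing more can be done
None
```

The job is handed in (no verdict was returned): the cover was pushed to its hard stop, then the tare key was pressed fully down and came back up, and the arm moved clear with the cup, bottle, can, jar and power key left alone.

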